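Zero the peak meter, then hold a stage plate over its probe

ROBOT

A 6-joint arm with a two-finger parallel gripper is mounted at the origin on a cart in front of the work surface, level with it; the furniture and walls round the work are solid. World frame = base frame: x ahead of the robot, y to its left, z up, the work surface at z = 0. Lengths are in m, angles in rad, forces in N, time in s.
With the tool pointing down it reaches from about 0.325 to 0.775 m from the base axis. Payload 5.5 kg.
Tool frame: the origin (TCP) lies midway between the tips of the shut fingers; the grasp point (between the pads) lies 19 mm behind it (r.grip_point_offset is the distance from the TCP to the grasp point, in m); z points along the fingers, y is the direction in which the jaws open and shut (so a half turn about z gives the same grasp; the last joint's range is limited). The gripper opens to 85 mm and grips with 20 to 120 N. Pads are 22 mm wide; open, the fingers measure 114 mm over their backs; the gripper's body (76 mm by 85 mm) begins 54 mm behind the grasp point. The pads swing forward as they close: fully open they stand 13 mm farther back than shut.
Start: joints at [-1.399, 0.091, 1.231, -0, 1.82, -0.057], TCP at [0.136, -0.584, 0.231] pointing down, gripper open.
Joint ranges: [-2.87, 2.87], [-0.86, 2.18], [0.17, 2.46], [-1.51, 4.65], [0.06, 2.69], [-2.65, 2.65]. Speed limits (rad/s): [2.57, 2.57, 3.01, 3.14, 3.14, 3.14].

INTERFACE

Orientations are given as a unit quaternion [x, y, z, w].
In Python, from rig import r, optics gives the robot as it stands.
- The arm moves only by the tool step_arm, never from a script. Its argument "rows" is a list of rows, each an object of numbers: "x", "y", "z": the shift along the tool's x, y, z in m; "rx", "ry", "rz": the turn, a rotation vector about the tool's x, y, z in degrees; "gripper": the opening in per cent of the stroke, from 0 (shut) to 100 (fully open). In form: [{"x": .., "y": .., "z": .., "rx": .., "ry": .., "rz": .., "gripper": ..}, ...]. A call has 1 to 12 rows; each row shifts and turns the commanded pose from where the row before left it, along the tool's axes as they then stand; what a row does not reach is not made up. A row lasts 1/8 s, in which the tool goes at most 62.5 mm and 10.7 degrees, less where a joint would pass 70% of its speed; a pose out of reach is approached as far as the arm can. A call with a gripper value outside its range is refused whole. The fingers move at their own pace and stop on an object; "squeeze" is the grip in N (left out, the last holds). Time passes only in rows, so rows that do not move let the fingers close. It gives the time, the measured TCP pose, the force and the opening at its end, in the units of the state.
- r.read_state(): the state, without advancing time (a new reading comes with each control period).
- optics.snapshot(name): name is "scene" or "top"; returns a dict with "img" (420x560x3 uint8, red, green, blue), "mtx" (3x3 intrinsics, pixels), "T" (4x4, takes a point from camera to world coordinates). Camera axes: x right, y up, looking along -z (the intrinsics and any distortion apply to the point x, -y, -z); pixel columns grow to the right and rows downward; lengths in m; the calibration is good to about 2 mm. A picture is of the moment at which its call begins. There is no depth.
- r.finish_job(): hands the job in, once; it reports no verdict.
The state is a dict: "time_s": time; "joint_positions": joint angles; "qvel": joint speeds; "joint_efforts": joint torques, N m; "position": TCP position; "tcp_rot": TCP orientation; "contact_force": force on the tool from outside, world axes, zero at the start; "wrist_torque": the same for the moment, N m; "grip_width": opening from 0.0 (shut) to 1.0 (fully open).
Only numpy, scipy, OpenCV 4.12 (cv2) and the standard library are available. Lean on these libraries where they do the work, as an engineer would, in place of code of your own. Each camera call takes 0.05 s, during which the arm holds its last target.

TASK

We are checking the square stage plate for leftover magnetism without contact. First turn the meter's reset knob back (anticlockwise from above) until its pointer is fully home at the zero stop, and only then lift the plate off its stand and hold it level and still, centred about 4 cm above the probe's round face, without the probe ever being touched. Finish while still holding the plate there, with the pointer still at zero, and leave the tape roll, the small box and the post holder where they are.

Things in the scene. Friction and masses are not known exactly. Their poses are not given: they have to be found in the camera images.
- reset_knob (a joint): the meter's reset knob, in rad: 0 is the zero stop (a hard stop), it grows as the knob turns clockwise seen from above, up to 2.4. It turns with light friction (0.04 N m) and stays where it is left. At value q the knob's bar and its pointer point along the meter's x axis turned by -q about z (up).
- knob_grip (a point): on the vertical axis of the reset knob, at the height to grip it, 12 mm below the top of the bar. The grip is an upright black bar 36 mm long, 12 mm wide, its top 91 mm above the table, on a disc of 38 mm diameter whose upper side is 56 mm above the table, in the middle of a white dial of 87 mm diameter. Grip it across its 12 mm from above. Axes: those of the meter, x is the direction of the pointer at zero.
- meter: the meter, fixed to the table: a grey console 105 x 112 mm, 47 mm high, carrying the dial with the reset knob, on a dark foot rail that also carries the probe. Origin on the table top, under the middle of the meter; z up. It stands end-on to the robot, the knob nearer to it and the probe farther off. In its axes the knob's axis is at y = +55 mm and the probe's at y = -75 mm (both x = 0).
- probe: the probe, fixed to the meter's foot rail: an aluminium mushroom with a flat round black face looking straight up, head 48 mm across. Origin at its foot, 50 mm below the face.
- probe_face (a point): the centre of the probe's upward face, 60.5 mm above the table.
- stand: the plate's rest stand, fixed to the table: round foot 64 mm across and 8 mm high, a column 24 mm thick and a square top 42 x 42 mm, whose upper side is 52 mm above the table. Origin on the table under its centre. The plate's edges overhang the stand's top.
- stage_center (a point): centre of the square stage plate, a black loose plate 58 x 58 mm and 11 mm thick (a sheet and small knobs stand up to 6 mm above its upper side), about 0.14 kg, lying flat and free on the stand. The point is half-way up the 11 mm slab, 5.5 mm above its underside. Axes: x and y parallel to its sides, z up. Grip two opposite sides (58 mm) from above.
- roll: bystander: roll of black tape lying flat, 75 mm across, 19 mm high, loose. Origin at the centre of its underside.
- small_box: bystander: small black box 50 x 60 x 30 mm, loose. Origin at the centre of its underside.
- holder: bystander: black post holder standing upright, about 25 mm thick and 66 mm high, loose. Origin at the centre of its underside.
Mind the look-alikes: they are no part of the job. Leave any blue look-alike of the stand alone.

How it is judged:
By the outcome, as a careful person would: the job done as asked, in the order asked, and still so for the second after the job is handed in, while the arm keeps its last pose, push and grip.
It also fails if it takes over 56 s, if anything falls off the work surface, if the arm or the gripper's body presses on something with over 40 N, if the wrist force passes 120 N, or if a joint passes its speed limit or range.

## Working session

There is one attempt and no reset: what is moved stays moved. The work goes in short steps, Python scripts to look and compute and a tool call to move; the robot and the scene stay as the last step left them, time stands still between calls to the robot, and variables do not carry over. Pictures are saved under pics/ and viewed, and the job is handed in when it is done.

Besides the shell and the picture viewer there is one more tool, called after ">>>" by a JSON object that holds its "fn" and its "kwargs". step_arm: Moves the arm, as the interface text tells. Its arguments: {"type":"object","properties":{"rows":{"type":"array","items":{"type":"object","properties":{"x":{"type":"number"},"y":{"type":"number"},"z":{"type":"number"},"rx":{"type":"number"},"ry":{"type":"number"},"rz":{"type":"number"},"gripper":{"type":"number"}}}},"squeeze":{"type":"number"}},"required":["rows"]}

```bash
mkdir -p pics; ls; python3 - <<'E'
from rig import r, optics
import cv2
print(r.read_state())
for n in("scene","top"):
    s=optics.snapshot(n); cv2.imwrite(f"pics/{n}0.png",s["img"][:,:,::-1]); print(n,s["mtx"].tolist(),s["T"].round(4).tolist(),[k for k in s])
E
```

```text
pics
{'time_s': 0.0, 'joint_positions': array([-1.39868328e+00,  9.18801638e-02,  1.23190228e+00, -1.39142619e-05,
        1.81977525e+00, -5.67017741e-02]), 'qvel': array([-0.00018975, -0.00125009,  0.00268791,  0.00018526,  0.00068755,
       -0.00014156]), 'joint_efforts': array([-2.40571017e-04, -4.58733773e+01, -4.18021631e+01, -1.26531295e-04,
        1.16751442e-02, -3.47231342e-06]), 'position': array([ 0.13603909, -0.58408886,  0.23012884]), 'tcp_rot': array([ 9.93462323e-01,  1.14156241e-01, -6.33985454e-05, -9.80495702e-04]), 'contact_force': array([-0.3563115 , -0.08654895,  0.59740107]), 'wrist_torque': array([-0.00606882, -0.05565371, -0.03145956]), 'grip_width': 1.0011869786674799}
scene [[381.7977578903758, 0.0, 276.0281347699179], [0.0, 381.7977578903758, 211.67171994722258], [0.0, 0.0, 1.0]] [[0.8313, 0.4057, -0.3799, 0.2895], [-0.5557, 0.6161, -0.5582, -0.2655], [0.0076, 0.6751, 0.7376, 0.695], [0.0, 0.0, 0.0, 1.0]] ['img', 'mtx', 'T']
top [[504.70024737050073, 0.0, 285.4222807677469], [0.0, 504.70024737050073, 210.79712912558486], [0.0, 0.0, 1.0]] [[-0.0044, 0.9866, -0.1634, 0.42], [-0.9999, -0.0022, 0.014, 0.2079], [0.0135, 0.1634, 0.9865, 1.1325], [0.0, 0.0, 0.0, 1.0]] ['img', 'mtx', 'T']
```

View pics/scene0.png

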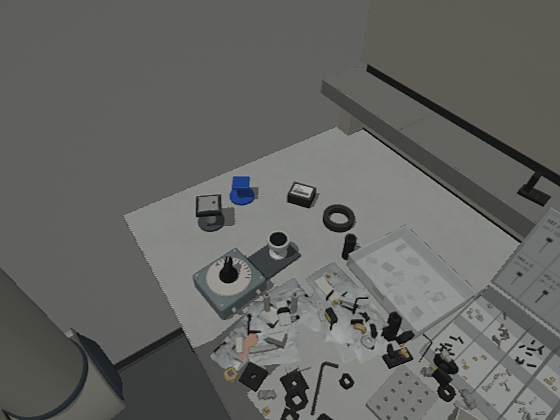

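View pics/top0.png

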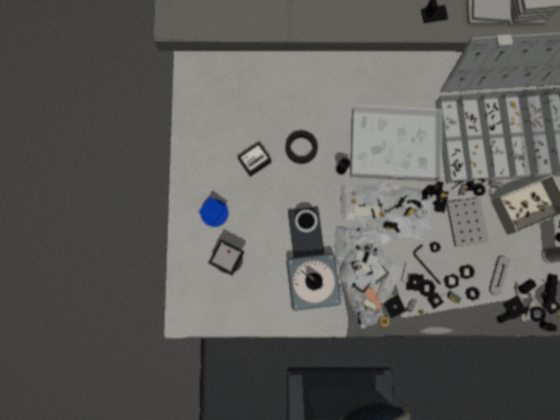

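The top view shows the meter knob at about (314,281), the probe at (306,221), and the black plate on its stand at (227,256). The blue look-alike is at (214,212), the box at (254,158), the roll at (301,146) and the holder at (343,165). I'll enlarge these next.

```bash
cat > h.py <<'E'
from rig import r, optics
import cv2, numpy as np
def snap(n):
    return optics.snapshot(n)
def unproj(s,u,v,z):
    K=s["mtx"];T=s["T"]
    d=np.array([(u-K[0,2])/K[0,0],-(v-K[1,2])/K[1,1],-1.0])
    d=T[:3,:3]@d; o=T[:3,3]; return o+d*(z-o[2])/d[2]
def proj(s,p):
    K=s["mtx"];T=s["T"]
    c=T[:3,:3].T@(np.asarray(p,float)-T[:3,3]); return np.array([K[0,2]+K[0,0]*c[0]/-c[2],K[1,2]+K[1,1]*c[1]/c[2]])
def crop(s,u0,v0,u1,v1,k,name):
    im=s["img"][v0:v1,u0:u1,::-1]; cv2.imwrite(name,cv2.resize(im,None,fx=k,fy=k,interpolation=cv2.INTER_CUBIC))
E
python3 - <<'E'
from h import *
s=snap("top"); crop(s,190,190,350,310,5,"pics/t1.png")
for n,u,v,z in(("knob",314,281,.091),("probe",306,221,.0605),("plate",227,256,.063),("cam",0,0,0)): print(n,unproj(s,u,v,z).round(4))
s=snap("scene"); crop(s,180,160,320,330,3.5,"pics/s1.png")
E
```

```text
knob [0.4467 0.1352 0.091 ]
probe [0.5752 0.1485 0.0605]
plate [0.5005 0.3165 0.063 ]
cam [1.1269 0.8813 0.    ]
```

View pics/t1.png

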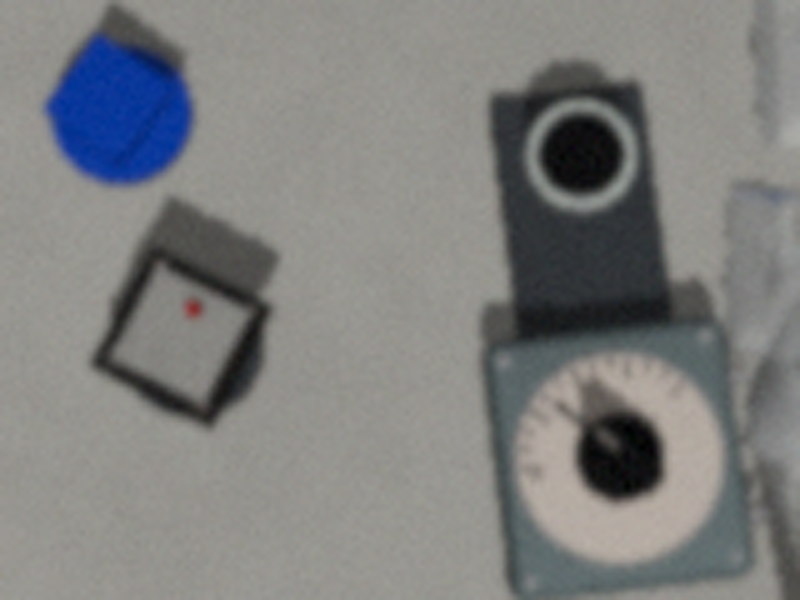

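View pics/s1.png

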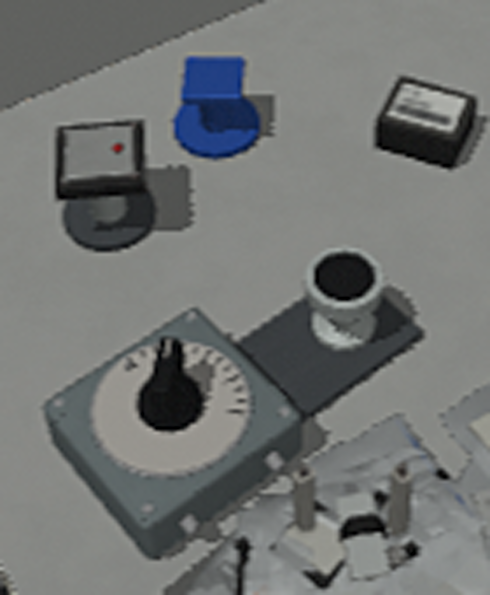

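```bash
cat > ov.py <<'E'
from h import *
import sys
def sq(c,yaw,a,b,z):
    R=np.array([[np.cos(yaw),-np.sin(yaw)],[np.sin(yaw),np.cos(yaw)]])
    return [np.r_[c+R@np.array(p),z] for p in((a,b),(-a,b),(-a,-b),(a,-b))]
def circ(c,rad,z): return [np.r_[c+rad*np.array([np.cos(t),np.sin(t)]),z] for t in np.linspace(0,2*np.pi,40)]
def draw(s,polys,box,k,name):
    u0,v0,u1,v1=box
    im=cv2.resize(s["img"][v0:v1,u0:u1,::-1],None,fx=k,fy=k,interpolation=cv2.INTER_CUBIC)
    for P,col in polys:
        q=np.array([(proj(s,p)-[u0,v0]+.5)*k-.5 for p in P]); cv2.polylines(im,[np.round(q*8).astype(int)],True,col,1,cv2.LINE_AA,3)
    cv2.imwrite(name,im)
E
cat > fit.py <<'E'
from ov import *
from scipy.optimize import least_squares
s=snap("top"); c=snap("scene")
# console
px=np.array([(486,348),(722,322),(752,570),(515,597)])/5+190-.4
W=np.array([unproj(s,u,v,.047)[:2] for u,v in px]); print("console",W.round(4).tolist(), W.mean(0))
for a,b in((0,1),(3,2),(1,2),(0,3)):
    d=W[b]-W[a]; print(np.linalg.norm(d).round(4),np.degrees(np.arctan2(d[1],d[0])).round(2))
# probe and dial by ellipse contour
for nm,s_ ,box in(("top",s,(288,205,325,240)),("scene",c,(262,226,294,250))):
    u0,v0,u1,v1=box; g=cv2.cvtColor(s_["img"][v0:v1,u0:u1],cv2.COLOR_RGB2GRAY)
    g=cv2.resize(g,None,fx=8,fy=8,interpolation=cv2.INTER_CUBIC)
    m=(g>120).astype(np.uint8) 
    cs,_=cv2.findContours(m,cv2.RETR_CCOMP,cv2.CHAIN_APPROX_NONE)
    for q in sorted(cs,key=len)[-3:]:
        if len(q)<60: continue
        e=cv2.fitEllipse(q); u=(e[0][0]+.5)/8-.5+u0; v=(e[0][1]+.5)/8-.5+v0; print(nm,"probe ell",u,v,np.array(e[1])/8,unproj(s_,u,v,.0605).round(4))
u0,v0,u1,v1=285,250,345,312
im=cv2.resize(s["img"][v0:v1,u0:u1],None,fx=8,fy=8,interpolation=cv2.INTER_CUBIC).astype(int)
m=((im[:,:,0]-im[:,:,2]>0)&(im[:,:,0]>130)).astype(np.uint8)
cs,_=cv2.findContours(m,cv2.RETR_EXTERNAL,cv2.CHAIN_APPROX_NONE)
for q in sorted(cs,key=cv2.contourArea)[-1:]:
    e=cv2.fitEllipse(cv2.convexHull(q)); u=(e[0][0]+.5)/8-.5+u0; v=(e[0][1]+.5)/8-.5+v0; print("dial",u,v,np.array(e[1])/8,unproj(s,u,v,.048).round(4))
E
python3 fit.py
```

```text
console [[0.4944, 0.1899], [0.5053, 0.0882], [0.4002, 0.0776], [0.3894, 0.1782]] [0.4473255  0.13349337]
0.1022 -83.93
0.1011 -83.9
0.1056 -174.23
0.1057 -173.62
top probe ell 305.80211448669434 220.2819309234619 [18.02791595 18.28423119] [0.5768 0.1489 0.0605]
top probe ell 305.87081146240234 220.65998649597168 [21.24767685 21.45228767] [0.5759 0.1488 0.0605]
top probe ell 319.32461738586426 219.49052810668945 [13.29566956 35.70291901] [0.5784 0.1198 0.0605]
scene probe ell 277.91980361938477 238.50022983551025 [14.71053219 18.44281197] [0.5768 0.1484 0.0605]
scene probe ell 276.7505168914795 235.4825038909912 [23.66015816 36.84508514] [0.5793 0.1566 0.0605]
dial 313.45263862609863 281.34595680236816 [41.99222946 42.538517  ] [0.4471 0.1334 0.048 ]
```

```bash
cat > o1.py <<'E'
from ov import *
s=snap("top"); c=snap("scene")
K=np.array([.4472,.1334]);P=np.array([.5767,.1487]);yaw=np.radians(96.3)
q=np.radians(float(sys.argv[1])); pc=np.array([float(sys.argv[2]),float(sys.argv[3])]);py=np.radians(float(sys.argv[4]))
ex=np.array([np.cos(yaw-q),np.sin(yaw-q)])
polys=[(sq(K,yaw-q,.018,.006,.091),(0,255,0)),([np.r_[K,.056],np.r_[K+ex*.04,.05]],(0,0,255)),(circ(K,.0435,.048),(255,0,0)),(circ(P,.024,.0605),(0,255,0)),
(sq(pc,py,.029,.029,.063),(0,255,0)),(sq(pc,py,.029,.029,.052),(255,0,255)),(circ(pc,.032,.008),(0,255,255))]
draw(s,polys,(205,235,250,275),12,"pics/p_top.png")
draw(c,polys,(190,185,230,235),12,"pics/p_sc.png")
draw(s,polys,(288,250,340,312),10,"pics/k_top.png")
draw(c,polys,(190,245,270,315),10,"pics/k_sc.png")
a=[cv2.imread(f"pics/{n}.png") for n in("p_top","p_sc")]; h=max(i.shape[0] for i in a)
E
python3 o1.py 45 .4985 .3165 65
python3 - <<'E'
import cv2,numpy as np
def hc(a,b,o):
    A,B=cv2.imread(a),cv2.imread(b);B=cv2.resize(B,None,fx=A.shape[0]/B.shape[0],fy=A.shape[0]/B.shape[0]);o_=np.hstack([A,B]);f=min(1,800/o_.shape[1],600/o_.shape[0]);cv2.imwrite(o,cv2.resize(o_,None,fx=f,fy=f,interpolation=cv2.INTER_AREA))
hc("pics/p_top.png","pics/p_sc.png","pics/p1.png")
E
```

```text
(no output)
```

View pics/p1.png

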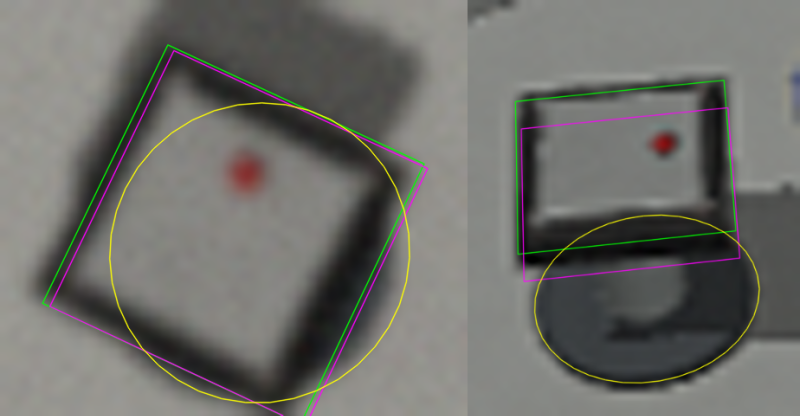

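View pics/k_top.png

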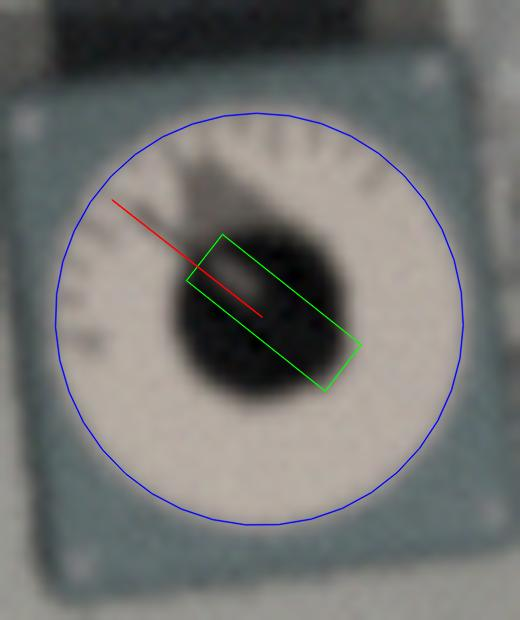

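View pics/k_sc.png

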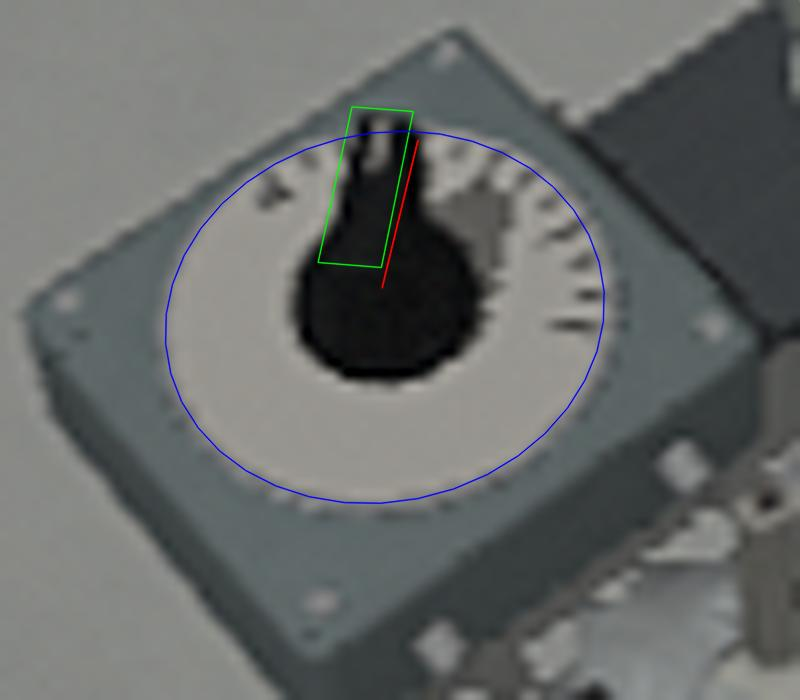

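```bash
cat > pf.py <<'E'
from ov import *
from scipy.optimize import differential_evolution
from scipy.ndimage import map_coordinates
S=[snap("top"),snap("scene")]
G=[cv2.GaussianBlur(cv2.cvtColor(s["img"],cv2.COLOR_RGB2GRAY).astype(float),(0,0),.7) for s in S]
def cost(p,views=(0,1)):
    t=0
    for i in views:
        s,g=S[i],G[i]
        pts=sq(p[:2],p[2],.029,.029,.063)+sq(p[:2],p[2],.029,.029,.052)
        q=np.array([proj(s,a) for a in pts],np.float32)
        h=cv2.convexHull(q)[:,0]; c=h.mean(0); 
        for a,b in zip(h,np.roll(h,-1,0)):
            L=np.linalg.norm(b-a); 
            if L<5: continue
            d=(b-a)/L; n=np.array([-d[1],d[0]]); n=n*np.sign(n@((a+b)/2-c))
            x=a+np.linspace(.1,.9,25)[:,None]*(b-a)
            f=lambda o: map_coordinates(g,(x+n*o)[:,::-1].T,order=1)
            t-=np.clip(f(1.)-f(-1.),-20,60).mean()*L/25
    return t
for v in((0,1),(0,),(1,)):
    o=differential_evolution(cost,[(.485,.515),(.30,.33),(np.radians(40),np.radians(85))],args=(v,),seed=1,popsize=25)
    print(v,o.x[:2].round(4),np.degrees(o.x[2]).round(2),o.fun)
E
python3 pf.py
```

```text
(0, 1) [0.4991 0.3199] 62.92 -360.0333666160565
(0,) [0.4989 0.3193] 63.58 -188.1960280660162
(1,) [0.4987 0.3202] 62.79 -173.79471412167868
```

```bash
python3 o1.py 46 .4990 .3197 63
python3 - <<'E'
import cv2,numpy as np
A,B=cv2.imread("pics/p_top.png"),cv2.imread("pics/p_sc.png");B=cv2.resize(B,None,fx=.8,fy=.8);o_=np.hstack([A,B[:A.shape[0]]]);f=800/o_.shape[1];cv2.imwrite("pics/p2.png",cv2.resize(o_,None,fx=f,fy=f,interpolation=cv2.INTER_AREA))
E
```

```text
(no output)
```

View pics/p2.png

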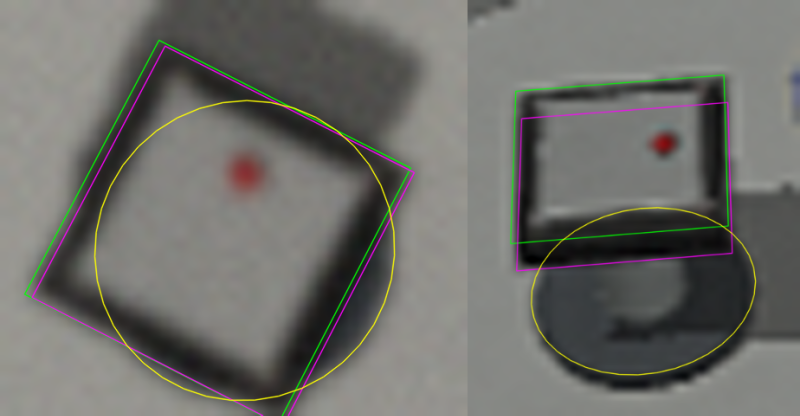

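```bash
cat > go.py <<'E'
# usage: go.py x y z heading_of_tool_x_deg
from h import *; import sys
from scipy.spatial.transform import Rotation as R
t=np.array([float(a) for a in sys.argv[1:4]]); st=r.read_state()
Rc=R.from_quat(st["tcp_rot"]); h=np.radians(float(sys.argv[4]))
Rt=R.from_matrix(np.array([[np.cos(h),np.sin(h),0],[np.sin(h),-np.cos(h),0],[0,0,-1]]))
print("t",st["time_s"],"pos",st["position"].round(4),"F",st["contact_force"].round(2),"M",st["wrist_torque"].round(3),"g",round(st["grip_width"],3),"q",st["joint_positions"].round(2))
print("shift in tool mm",(Rc.inv().apply(t-st["position"])*1e3).round(1),"then turn deg",(Rc.inv()*Rt).as_rotvec(degrees=True).round(2))
E
python3 go.py .4472 .1334 .2 50.3
```

```text
t 0.6 pos [ 0.1361 -0.5844  0.2313] F [ 1.38  0.23 -0.41] M [-0.011 -0.022 -0.006] g 1.002 q [-1.4   0.09  1.23 -0.    1.82 -0.06]
shift in tool mm [ 465.8 -628.5   31.3] then turn deg [  0.     0.   -37.19]
```

>>> {"fn": "step_arm", "kwargs": {"rows": [{"x": 0.029,"y": -0.039},{"x": 0.029,"y": -0.039},{"x": 0.029,"y": -0.039},{"x": 0.029,"y": -0.039},{"x": 0.029,"y": -0.039},{"x": 0.029,"y": -0.039},{"x": 0.029,"y": -0.039},{"x": 0.029,"y": -0.039}]}}

```text
invalid input
```

```bash
python3 go.py .4472 .1334 .2 50.3
```

```text
t 0.6 pos [ 0.1361 -0.5844  0.2313] F [ 1.38  0.23 -0.41] M [-0.011 -0.022 -0.006] g 1.002 q [-1.4   0.09  1.23 -0.    1.82 -0.06]
shift in tool mm [ 465.8 -628.5   31.3] then turn deg [  0.     0.   -37.19]
```

Refused as invalid, so I'll fill in every field.

>>> {"fn": "step_arm", "kwargs": {"rows": [{"x": 0.029,"y": -0.039,"z": 0,"rx": 0,"ry": 0,"rz": 0,"gripper": 100},{"x": 0.029,"y": -0.039,"z": 0,"rx": 0,"ry": 0,"rz": 0,"gripper": 100},{"x": 0.029,"y": -0.039,"z": 0,"rx": 0,"ry": 0,"rz": 0,"gripper": 100},{"x": 0.029,"y": -0.039,"z": 0,"rx": 0,"ry": 0,"rz": 0,"gripper": 100},{"x": 0.029,"y": -0.039,"z": 0,"rx": 0,"ry": 0,"rz": 0,"gripper": 100},{"x": 0.029,"y": -0.039,"z": 0,"rx": 0,"ry": 0,"rz": 0,"gripper": 100},{"x": 0.029,"y": -0.039,"z": 0,"rx": 0,"ry": 0,"rz": 0,"gripper": 100},{"x": 0.029,"y": -0.039,"z": 0,"rx": 0,"ry": 0,"rz": 0,"gripper": 100}], "squeeze": 30}}

```text
time_s: 1.6
position: [0.2916, -0.2265, 0.2315]
tcp_rot: [0.993, 0.114, 0.0, 0.0]
contact_force: [0.5, 0.1, 0.5]
grip_width: 1.0
```

```bash
python3 go.py .4472 .1334 .2 50.3
```

```text
t 1.6 pos [ 0.2916 -0.2265  0.2315] F [0.54 0.15 0.53] M [ 0.005 -0.038 -0.031] g 1.0 q [-0.75 -0.54  1.77  0.    1.91  0.59]
shift in tool mm [ 233.  -315.3   31.4] then turn deg [ 6.000e-02 -2.000e-02 -3.721e+01]
```

>>> {"fn": "step_arm", "kwargs": {"rows": [{"x": 0.029,"y": -0.039,"z": 0.002,"gripper": 60,"rx": 0,"ry": 0,"rz": 0},{"x": 0.029,"y": -0.039,"z": 0.002,"gripper": 60,"rx": 0,"ry": 0,"rz": 0},{"x": 0.029,"y": -0.0395,"z": 0.002,"gripper": 60,"rx": 0,"ry": 0,"rz": 0},{"x": 0.029,"y": -0.0395,"z": 0.005,"gripper": 60,"rx": 0,"ry": 0,"rz": 0},{"x": 0.029,"y": -0.0395,"z": 0.005,"gripper": 60,"rx": 0,"ry": 0,"rz": 0},{"x": 0.029,"y": -0.0395,"z": 0.005,"gripper": 60,"rx": 0,"ry": 0,"rz": 0},{"x": 0.029,"y": -0.0395,"z": 0.005,"gripper": 60,"rx": 0,"ry": 0,"rz": 0},{"x": 0.03,"y": -0.0395,"z": 0.005,"gripper": 60,"rx": 0,"ry": 0,"rz": 0},{"x": 0,"y": 0,"z": 0,"rx": 0,"ry": 0,"rz": -9.3,"gripper": 60},{"x": 0,"y": 0,"z": 0,"rx": 0,"ry": 0,"rz": -9.3,"gripper": 60},{"x": 0,"y": 0,"z": 0,"rx": 0,"ry": 0,"rz": -9.3,"gripper": 60},{"x": 0,"y": 0,"z": 0,"rx": 0,"ry": 0,"rz": -9.3,"gripper": 60}]}}

```text
time_s: 3.1
position: [0.4467, 0.1318, 0.2004]
tcp_rot: [0.904, 0.428, 0.0, 0.0]
contact_force: [-0.2, -1.2, 0.4]
grip_width: 0.603
```

```bash
python3 go.py .4472 .1334 .06 50.3;  python3 -c "
from h import *
s=snap('scene'); crop(s,170,150,310,330,3.3,'pics/s2.png')"
```

```text
t 3.1 pos [0.4467 0.1318 0.2004] F [-0.19 -1.19  0.39] M [-0.022 -0.057 -0.024] g 0.603 q [ 0.21 -0.28  1.63 -0.    1.79  0.9 ]
shift in tool mm [  1.5  -0.7 140.4] then turn deg [ 0.01 -0.01  0.32]
```

View pics/s2.png

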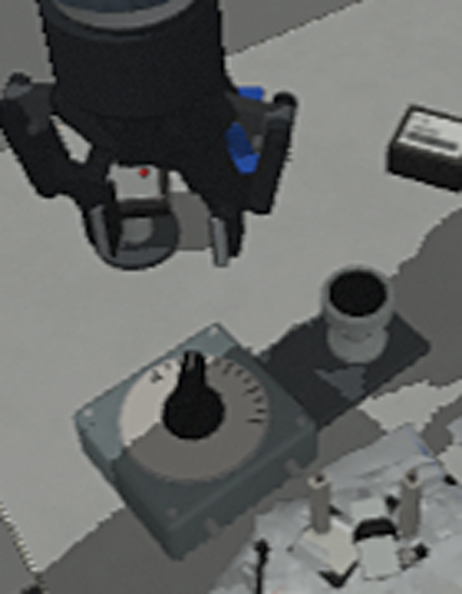

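The open jaws (at about (165,230) in the crop) straddle the direction of the bar at (192,375), with everything clear below. I'll go down and close on the bar.

>>> {"fn": "step_arm", "kwargs": {"rows": [{"x": 0.0015,"y": -0.0007,"z": 0.03,"rx": 0,"ry": 0,"rz": 0,"gripper": 60},{"x": 0,"y": 0,"z": 0.03,"rx": 0,"ry": 0,"rz": 0,"gripper": 60},{"x": 0,"y": 0,"z": 0.03,"rx": 0,"ry": 0,"rz": 0,"gripper": 60},{"x": 0,"y": 0,"z": 0.025,"rx": 0,"ry": 0,"rz": 0,"gripper": 60},{"x": 0,"y": 0,"z": 0.015,"rx": 0,"ry": 0,"rz": 0,"gripper": 60},{"x": 0,"y": 0,"z": 0.01,"rx": 0,"ry": 0,"rz": 0,"gripper": 60},{"x": 0,"y": 0,"z": 0,"rx": 0,"ry": 0,"rz": 0,"gripper": 30},{"x": 0,"y": 0,"z": 0,"rx": 0,"ry": 0,"rz": 0,"gripper": 30},{"x": 0,"y": 0,"z": 0,"rx": 0,"ry": 0,"rz": 0,"gripper": 30}]}}

```text
time_s: 4.28
position: [0.4477, 0.1335, 0.0612]
tcp_rot: [0.905, 0.425, 0.001, 0.0]
contact_force: [0.6, 0.9, -0.1]
grip_width: 0.3
```

```bash
python3 go.py .4472 .1334 .06 50.3;  python3 -c "
from h import *
s=snap('scene'); crop(s,170,200,310,330,5,'pics/s3.png')"
```

```text
t 4.275 pos [0.4477 0.1335 0.0612] F [ 0.64  0.91 -0.05] M [ 0.011  0.031 -0.026] g 0.3 q [ 0.22 -0.24  1.85  0.    1.53  0.91]
shift in tool mm [-0.4 -0.4  1.2] then turn deg [ 0.06 -0.07  0.  ]
```

View pics/s3.png

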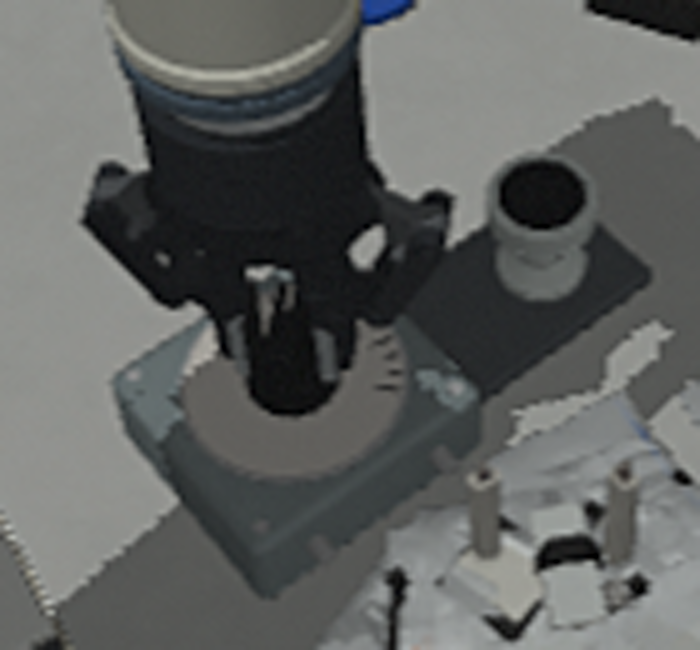

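>>> {"fn": "step_arm", "kwargs": {"rows": [{"x": 0,"y": 0,"z": 0.001,"rx": 0,"ry": 0,"rz": 0,"gripper": 0},{"x": 0,"y": 0,"z": 0,"rx": 0,"ry": 0,"rz": 0,"gripper": 0},{"x": 0,"y": 0,"z": 0,"rx": 0,"ry": 0,"rz": 0,"gripper": 0},{"x": 0,"y": 0,"z": 0,"rx": 0,"ry": 0,"rz": 0,"gripper": 0}], "squeeze": 30}}

```text
time_s: 4.82
position: [0.4476, 0.1334, 0.0601]
tcp_rot: [0.905, 0.425, 0.001, 0.0]
contact_force: [-1.3, -1.7, 5.6]
grip_width: 0.136
```

```bash
python3 go.py .4472 .1334 .06 96.3
```

```text
t 4.825 pos [0.4476 0.1334 0.0601] F [-1.31 -1.73  5.56] M [-0.102  0.258  0.029] g 0.136 q [ 0.22 -0.24  1.85 -0.    1.53  0.91]
shift in tool mm [-0.2 -0.3  0.1] then turn deg [ 7.0e-02 -3.0e-02 -4.6e+01]
```

>>> {"fn": "step_arm", "kwargs": {"rows": [{"x": 0,"y": 0,"z": 0,"rx": 0,"ry": 0,"rz": -6,"gripper": 0},{"x": 0,"y": 0,"z": 0,"rx": 0,"ry": 0,"rz": -6,"gripper": 0},{"x": 0,"y": 0,"z": 0,"rx": 0,"ry": 0,"rz": -6,"gripper": 0},{"x": 0,"y": 0,"z": 0,"rx": 0,"ry": 0,"rz": -6,"gripper": 0},{"x": 0,"y": 0,"z": 0,"rx": 0,"ry": 0,"rz": -6,"gripper": 0},{"x": 0,"y": 0,"z": 0,"rx": 0,"ry": 0,"rz": -6,"gripper": 0},{"x": 0,"y": 0,"z": 0,"rx": 0,"ry": 0,"rz": -4,"gripper": 0},{"x": 0,"y": 0,"z": 0,"rx": 0,"ry": 0,"rz": 0,"gripper": 0}]}}

```text
time_s: 5.82
position: [0.447, 0.1336, 0.0601]
tcp_rot: [0.705, 0.709, 0.0, -0.0]
contact_force: [-3.6, -0.5, 7.2]
grip_width: 0.137
```

```bash
python3 go.py .4472 .1334 .06 96.3
```

```text
t 5.825 pos [0.447  0.1336 0.0601] F [-3.6  -0.55  7.21] M [-0.037  0.616  0.01 ] g 0.137 q [ 0.22 -0.24  1.85  0.    1.53  0.21]
shift in tool mm [-0.2  0.2  0.1] then turn deg [-0.01 -0.03 -5.93]
```

Heading is 90.4° and there is no stop torque yet (Mz 0.01). I'll keep turning in small steps.

>>> {"fn": "step_arm", "kwargs": {"rows": [{"x": 0,"y": 0,"z": 0,"rx": 0,"ry": 0,"rz": -2,"gripper": 0},{"x": 0,"y": 0,"z": 0,"rx": 0,"ry": 0,"rz": -2,"gripper": 0},{"x": 0,"y": 0,"z": 0,"rx": 0,"ry": 0,"rz": 0,"gripper": 0}]}}

```text
time_s: 6.2
position: [0.4469, 0.1336, 0.0601]
tcp_rot: [0.68, 0.733, 0.0, -0.0]
contact_force: [-3.5, 0.3, 7.2]
grip_width: 0.136
```

```bash
python3 go.py .4472 .1334 .06 96.3
```

```text
t 6.2 pos [0.4469 0.1336 0.0601] F [-3.51  0.28  7.21] M [0.002 0.653 0.05 ] g 0.136 q [ 0.22 -0.24  1.85  0.    1.53  0.14]
shift in tool mm [-0.2  0.3  0.1] then turn deg [-0.02 -0.03 -1.95]
```

>>> {"fn": "step_arm", "kwargs": {"rows": [{"x": 0,"y": 0,"z": 0,"rx": 0,"ry": 0,"rz": -1,"gripper": 0},{"x": 0,"y": 0,"z": 0,"rx": 0,"ry": 0,"rz": -1,"gripper": 0},{"x": 0,"y": 0,"z": 0,"rx": 0,"ry": 0,"rz": 0,"gripper": 0}]}}

```text
time_s: 6.58
position: [0.4469, 0.1336, 0.0601]
tcp_rot: [0.667, 0.745, 0.0, -0.0]
contact_force: [-3.5, -0.4, 6.9]
grip_width: 0.131
```

```bash
python3 go.py .4472 .1334 .06 96.3
```

```text
t 6.575 pos [0.4469 0.1336 0.0601] F [-3.46 -0.4   6.91] M [0.022 0.671 0.047] g 0.131 q [ 0.22 -0.24  1.85  0.    1.53  0.11]
shift in tool mm [-0.2  0.3  0.1] then turn deg [-0.02 -0.03  0.03]
```

>>> {"fn": "step_arm", "kwargs": {"rows": [{"x": 0,"y": 0,"z": 0,"rx": 0,"ry": 0,"rz": -1,"gripper": 0},{"x": 0,"y": 0,"z": 0,"rx": 0,"ry": 0,"rz": -1,"gripper": 0},{"x": 0,"y": 0,"z": 0,"rx": 0,"ry": 0,"rz": 0,"gripper": 0}]}}

```text
time_s: 6.95
position: [0.4469, 0.1336, 0.0601]
tcp_rot: [0.654, 0.756, 0.0, -0.0]
contact_force: [-4.4, 0.9, 7.7]
grip_width: 0.132
```

```bash
python3 go.py .4472 .1334 .06 96.3
```

```text
t 6.95 pos [0.4469 0.1336 0.0601] F [-4.38  0.92  7.74] M [ 0.003  0.626 -0.518] g 0.132 q [ 0.22 -0.24  1.85  0.    1.53  0.07]
shift in tool mm [-0.2  0.3  0.1] then turn deg [-0.02 -0.04  1.98]
```

The torque jumped to -0.52 N m at heading about 98°, so the knob is against its hard stop. I'll release, go straight up and look.

>>> {"fn": "step_arm", "kwargs": {"rows": [{"x": 0,"y": 0,"z": 0,"rx": 0,"ry": 0,"rz": 0,"gripper": 45},{"x": 0,"y": 0,"z": 0,"rx": 0,"ry": 0,"rz": 0,"gripper": 45},{"x": 0,"y": 0,"z": 0,"rx": 0,"ry": 0,"rz": 0,"gripper": 45},{"x": 0,"y": 0,"z": -0.02,"rx": 0,"ry": 0,"rz": 0,"gripper": 45},{"x": 0,"y": 0,"z": -0.04,"rx": 0,"ry": 0,"rz": 0,"gripper": 45},{"x": 0,"y": 0,"z": -0.04,"rx": 0,"ry": 0,"rz": 0,"gripper": 100},{"x": 0,"y": 0,"z": -0.04,"rx": 0,"ry": 0,"rz": 0,"gripper": 100}]}}

```text
time_s: 7.82
position: [0.447, 0.1333, 0.2003]
tcp_rot: [0.654, 0.756, -0.0, -0.0]
contact_force: [-0.1, 0.9, 0.6]
grip_width: 0.853
```

```bash
python3 go.py .4988 .3193 .2 63
```

```text
t 7.825 pos [0.447  0.1333 0.2003] F [-0.15  0.88  0.59] M [0.005 0.01  0.07 ] g 0.853 q [ 0.22 -0.27  1.63 -0.    1.79  0.07]
shift in tool mm [176.6  78.1   0.3] then turn deg [-1.000e-02  1.000e-02  3.531e+01]
```

>>> {"fn": "step_arm", "kwargs": {"rows": [{"x": 0.036,"y": 0.016,"z": 0,"rx": 0,"ry": 0,"rz": 0,"gripper": 100},{"x": 0.036,"y": 0.016,"z": 0,"rx": 0,"ry": 0,"rz": 0,"gripper": 100},{"x": 0.036,"y": 0.016,"z": 0,"rx": 0,"ry": 0,"rz": 0,"gripper": 100},{"x": 0.036,"y": 0.016,"z": 0,"rx": 0,"ry": 0,"rz": 0,"gripper": 100},{"x": 0.0326,"y": 0.0141,"z": 0,"rx": 0,"ry": 0,"rz": 0,"gripper": 100},{"x": 0,"y": 0,"z": 0,"rx": 0,"ry": 0,"rz": 9,"gripper": 100},{"x": 0,"y": 0,"z": 0,"rx": 0,"ry": 0,"rz": 9,"gripper": 100},{"x": 0,"y": 0,"z": 0,"rx": 0,"ry": 0,"rz": 9,"gripper": 100},{"x": 0,"y": 0,"z": 0,"rx": 0,"ry": 0,"rz": 8.3,"gripper": 100}]}}

```text
time_s: 8.95
position: [0.4989, 0.3194, 0.1988]
tcp_rot: [0.854, 0.521, -0.0, 0.0]
contact_force: [0.2, 0.7, -0.0]
grip_width: 0.998
```

```bash
python3 go.py .4988 .3193 .034 63; python3 -c "
from h import *
s=snap('scene'); crop(s,160,130,300,330,3,'pics/s4.png'); crop(s,185,245,275,320,8,'pics/s4k.png')
s=snap('top'); crop(s,285,250,345,312,9,'pics/t4k.png')"
```

```text
t 8.95 pos [0.4989 0.3194 0.1988] F [ 0.19  0.7  -0.  ] M [0.021 0.034 0.029] g 0.998 q [ 0.51  0.07  1.31 -0.    1.76  0.99]
shift in tool mm [-1.000e-01  0.000e+00  1.648e+02] then turn deg [-0.02  0.04 -0.27]
```

View pics/s4.png

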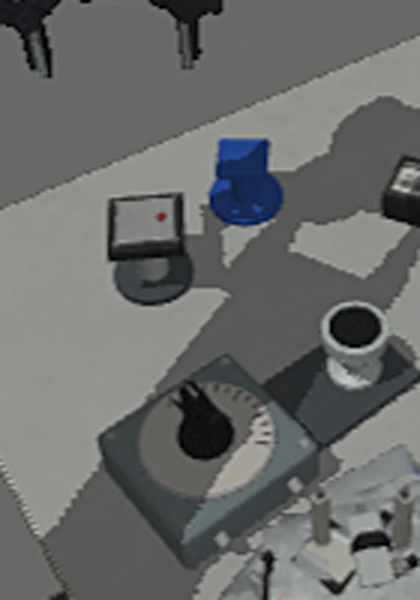

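View pics/s4k.png

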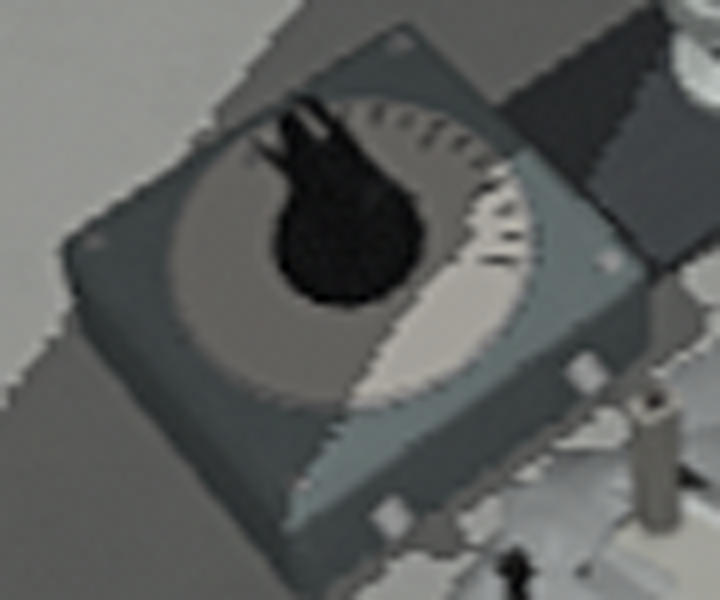

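View pics/t4k.png

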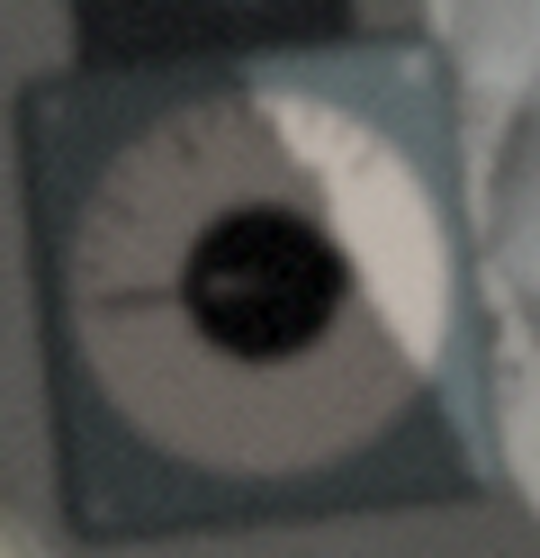

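The pointer now runs from (185,293) to (100,300) in the crop. That lies on the zero tick, at a heading of about 95° against the expected 96°. I'll descend to the plate.

>>> {"fn": "step_arm", "kwargs": {"rows": [{"x": 0,"y": 0,"z": 0.03,"rx": 0,"ry": 0,"rz": 0,"gripper": 100},{"x": 0,"y": 0,"z": 0.03,"rx": 0,"ry": 0,"rz": 0,"gripper": 100},{"x": 0,"y": 0,"z": 0.03,"rx": 0,"ry": 0,"rz": 0,"gripper": 100},{"x": 0,"y": 0,"z": 0.02,"rx": 0,"ry": 0,"rz": 0,"gripper": 100},{"x": 0,"y": 0,"z": 0,"rx": 0,"ry": 0,"rz": 0,"gripper": 100}]}}

```text
time_s: 9.68
position: [0.4981, 0.3189, 0.0873]
tcp_rot: [0.852, 0.523, -0.002, -0.0]
contact_force: [0.6, 0.8, 0.2]
grip_width: 0.996
```

```bash
python3 go.py .4988 .3193 .034 63; python3 -c "
from h import *
s=snap('scene'); crop(s,160,130,280,250,5,'pics/s5.png')
s=snap('top'); crop(s,190,210,265,290,7,'pics/t5.png')"
```

```text
t 9.675 pos [0.4981 0.3189 0.0873] F [0.61 0.77 0.23] M [-0.045  0.016  0.041] g 0.996 q [ 0.51  0.09  1.49 -0.    1.57  0.98]
shift in tool mm [ 0.9  0.6 53.3] then turn deg [-0.12  0.18  0.09]
```

View pics/s5.png

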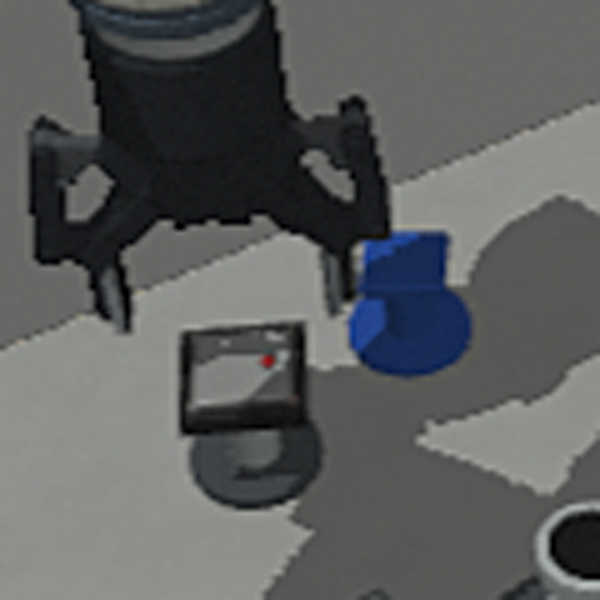

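View pics/t5.png

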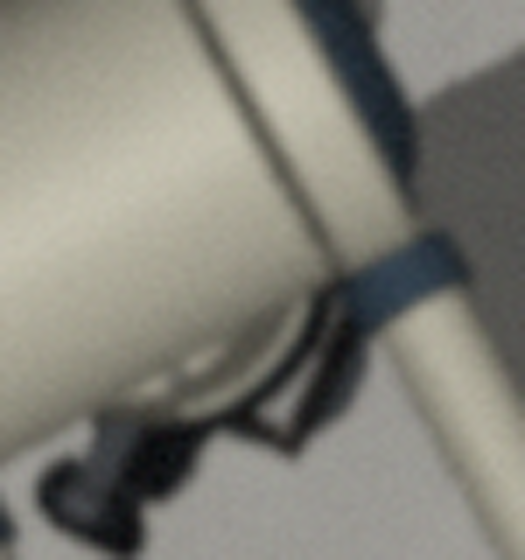

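>>> {"fn": "step_arm", "kwargs": {"rows": [{"x": 0.0009,"y": 0.0006,"z": 0.018,"rx": 0,"ry": 0,"rz": 0,"gripper": 100},{"x": 0,"y": 0,"z": 0.018,"rx": 0,"ry": 0,"rz": 0,"gripper": 100},{"x": 0,"y": 0,"z": 0.017,"rx": 0,"ry": 0,"rz": 0,"gripper": 100},{"x": 0,"y": 0,"z": 0,"rx": 0,"ry": 0,"rz": 0,"gripper": 100},{"x": 0,"y": 0,"z": 0,"rx": 0,"ry": 0,"rz": 0,"gripper": 80},{"x": 0,"y": 0,"z": 0,"rx": 0,"ry": 0,"rz": 0,"gripper": 80}]}}

```text
time_s: 10.52
position: [0.5004, 0.3202, 0.0372]
tcp_rot: [0.853, 0.523, 0.001, 0.0]
contact_force: [-0.2, -0.0, -1.1]
grip_width: 0.803
```

```bash
python3 go.py .4988 .3193 .034 63; python3 -c "
from h import *
s=snap('scene'); crop(s,170,150,260,240,6.6,'pics/s6.png')"
```

```text
t 10.525 pos [0.5004 0.3202 0.0372] F [-0.15 -0.03 -1.07] M [ 0.049  0.013 -0.05 ] g 0.803 q [ 0.51  0.12  1.54 -0.    1.47  0.98]
shift in tool mm [-1.5 -1.   3.2] then turn deg [ 0.05 -0.08  0.01]
```

View pics/s6.png

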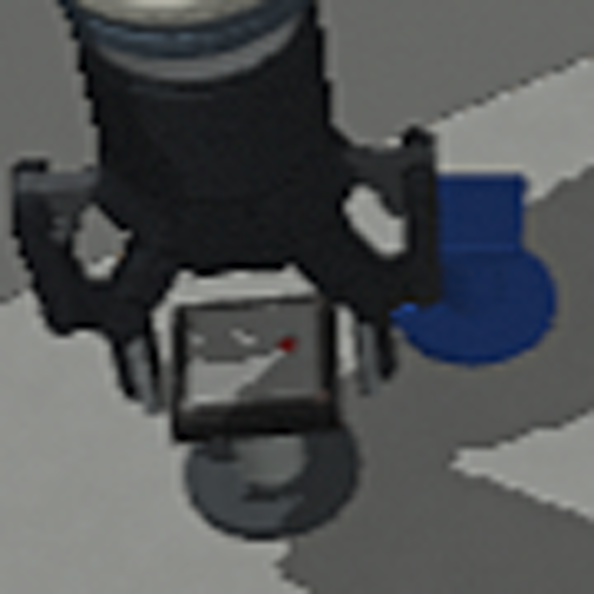

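The plate sits between the pads with even gaps (about 20 and 23 px). I'll trim the position and close.

>>> {"fn": "step_arm", "kwargs": {"rows": [{"x": -0.0015,"y": -0.0005,"z": 0.003,"rx": 0,"ry": 0,"rz": 0,"gripper": 80},{"x": 0,"y": 0,"z": 0,"rx": 0,"ry": 0,"rz": 0,"gripper": 74},{"x": 0,"y": 0,"z": 0,"rx": 0,"ry": 0,"rz": 0,"gripper": 70},{"x": 0,"y": 0,"z": 0,"rx": 0,"ry": 0,"rz": 0,"gripper": 66},{"x": 0,"y": 0,"z": 0,"rx": 0,"ry": 0,"rz": 0,"gripper": 50},{"x": 0,"y": 0,"z": 0,"rx": 0,"ry": 0,"rz": 0,"gripper": 50},{"x": 0,"y": 0,"z": 0,"rx": 0,"ry": 0,"rz": 0,"gripper": 50}], "squeeze": 40}}

```text
time_s: 11.45
position: [0.4989, 0.3189, 0.0336]
tcp_rot: [0.853, 0.523, 0.0, 0.0]
contact_force: [-0.3, 0.5, 2.1]
grip_width: 0.671
```

```bash
python3 go.py .4988 .3193 .12 63; python3 -c "
from h import *
s=snap('scene'); crop(s,170,150,260,240,6.6,'pics/s7.png')"
```

```text
t 11.45 pos [0.4989 0.3189 0.0336] F [-0.29  0.45  2.12] M [-0.003  0.08   0.07 ] g 0.671 q [0.51 0.12 1.55 0.   1.47 0.98]
shift in tool mm [  0.4  -0.3 -86.4] then turn deg [ 0.01 -0.02  0.01]
```

View pics/s7.png

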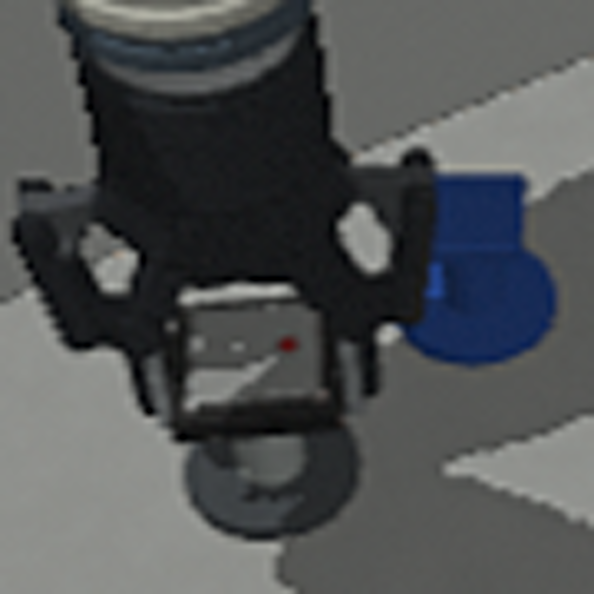

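>>> {"fn": "step_arm", "kwargs": {"rows": [{"x": 0,"y": 0,"z": -0.005,"rx": 0,"ry": 0,"rz": 0,"gripper": 50},{"x": 0,"y": 0,"z": -0.01,"rx": 0,"ry": 0,"rz": 0,"gripper": 50},{"x": 0,"y": 0,"z": -0.02,"rx": 0,"ry": 0,"rz": 0,"gripper": 50},{"x": 0,"y": 0,"z": -0.02,"rx": 0,"ry": 0,"rz": 0,"gripper": 50},{"x": 0,"y": 0,"z": -0.02,"rx": 0,"ry": 0,"rz": 0,"gripper": 50},{"x": 0,"y": 0,"z": -0.015,"rx": 0,"ry": 0,"rz": 0,"gripper": 50},{"x": 0,"y": 0,"z": 0,"rx": 0,"ry": 0,"rz": 0,"gripper": 50}]}}

```text
time_s: 12.38
position: [0.4995, 0.3193, 0.1255]
tcp_rot: [0.853, 0.523, 0.002, 0.0]
contact_force: [-0.3, -0.3, -1.7]
grip_width: 0.669
```

```bash
python3 go.py .5767 .1487 .125 63; python3 -c "
from h import *
s=snap('scene'); crop(s,170,130,260,240,5.4,'pics/s8.png')"
```

```text
t 12.375 pos [0.4995 0.3193 0.1255] F [-0.26 -0.27 -1.67] M [-0.078 -0.034 -0.01 ] g 0.669 q [ 0.51  0.07  1.44 -0.    1.63  0.98]
shift in tool mm [-117.   146.2    0.4] then turn deg [ 0.11 -0.16  0.01]
```

View pics/s8.png

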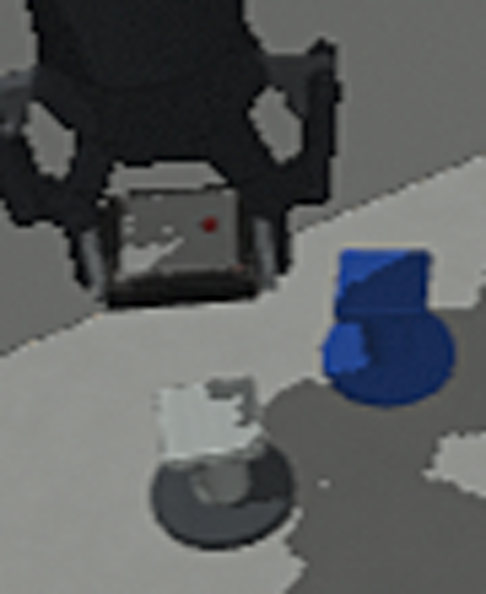

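The plate is held level and clear of the stand (Fz -1.7 N). Next I'll carry it over the probe.

>>> {"fn": "step_arm", "kwargs": {"rows": [{"x": -0.006,"y": 0.008,"z": 0,"rx": 0,"ry": 0,"rz": 0,"gripper": 50},{"x": -0.012,"y": 0.015,"z": 0,"rx": 0,"ry": 0,"rz": 0,"gripper": 50},{"x": -0.017,"y": 0.021,"z": 0,"rx": 0,"ry": 0,"rz": 0,"gripper": 50},{"x": -0.017,"y": 0.021,"z": 0,"rx": 0,"ry": 0,"rz": 0,"gripper": 50},{"x": -0.017,"y": 0.021,"z": 0,"rx": 0,"ry": 0,"rz": 0,"gripper": 50},{"x": -0.017,"y": 0.021,"z": 0,"rx": 0,"ry": 0,"rz": 0,"gripper": 50},{"x": -0.014,"y": 0.018,"z": 0,"rx": 0,"ry": 0,"rz": 0,"gripper": 50},{"x": -0.01,"y": 0.012,"z": 0,"rx": 0,"ry": 0,"rz": 0,"gripper": 50},{"x": -0.005,"y": 0.007,"z": 0,"rx": 0,"ry": 0,"rz": 0,"gripper": 50},{"x": 0,"y": 0,"z": 0,"rx": 0,"ry": 0,"rz": 0,"gripper": 50},{"x": 0,"y": 0,"z": 0,"rx": 0,"ry": 0,"rz": 0,"gripper": 50}]}}

```text
time_s: 13.8
position: [0.5747, 0.1515, 0.1233]
tcp_rot: [0.852, 0.523, 0.0, -0.0]
contact_force: [-0.0, -0.2, -0.7]
grip_width: 0.67
```

```bash
python3 go.py .5767 .1487 .079 63; python3 -c "
from h import *
s=snap('scene'); crop(s,200,140,340,280,4.2,'pics/s9.png')"
```

```text
t 13.8 pos [0.5747 0.1515 0.1233] F [-0.01 -0.25 -0.67] M [-0.015  0.046  0.049] g 0.67 q [0.2  0.08 1.43 0.   1.63 0.67]
shift in tool mm [-1.6  3.1 44.3] then turn deg [-0.02 -0.01  0.05]
```

View pics/s9.png

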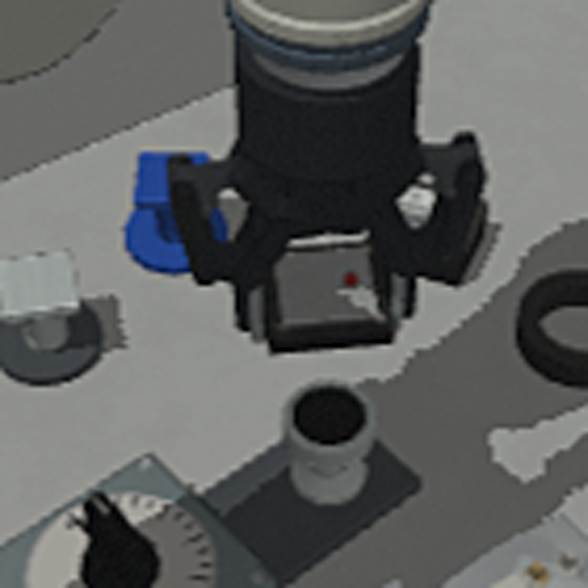

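>>> {"fn": "step_arm", "kwargs": {"rows": [{"x": -0.0008,"y": 0.0015,"z": 0.006,"rx": 0,"ry": 0,"rz": 0,"gripper": 50},{"x": -0.0008,"y": 0.0015,"z": 0.01,"rx": 0,"ry": 0,"rz": 0,"gripper": 50},{"x": 0,"y": 0,"z": 0.01,"rx": 0,"ry": 0,"rz": 0,"gripper": 50},{"x": 0,"y": 0,"z": 0.01,"rx": 0,"ry": 0,"rz": 0,"gripper": 50},{"x": 0,"y": 0,"z": 0.006,"rx": 0,"ry": 0,"rz": 0,"gripper": 50},{"x": 0,"y": 0,"z": 0.0,"rx": 0,"ry": 0,"rz": 0,"gripper": 50},{"x": 0,"y": 0,"z": 0,"rx": 0,"ry": 0,"rz": 0,"gripper": 50},{"x": 0,"y": 0,"z": 0,"rx": 0,"ry": 0,"rz": 0,"gripper": 50}]}}

```text
time_s: 14.85
position: [0.5771, 0.1483, 0.0819]
tcp_rot: [0.853, 0.523, 0.001, 0.0]
contact_force: [-0.8, 0.3, -0.5]
grip_width: 0.669
```

```bash
python3 go.py .5767 .1487 .079 63; python3 - <<'E'
from ov import *
s=snap("scene"); st=r.read_state(); p=st["position"]; z=p[2]+.0239
P=np.array([.5767,.1487])
draw(s,[(sq(P,np.radians(63),.029,.029,z+.0055),(0,255,0)),(sq(P,np.radians(63),.029,.029,z-.0055),(255,0,255)),(circ(P,.024,.0605),(0,255,255))],(235,180,325,265),6.6,"pics/s10.png")
t=snap("top"); crop(t,280,200,345,312,5.3,"pics/t10.png"); cv2.imwrite("pics/sfull.png",s["img"][:,:,::-1])
E
```

```text
t 14.85 pos [0.5771 0.1483 0.0819] F [-0.8  0.3 -0.5] M [ 0.009 -0.011  0.018] g 0.669 q [0.19 0.1  1.48 0.   1.55 0.67]
shift in tool mm [ 0.2 -0.6  2.9] then turn deg [ 0.05 -0.04  0.01]
```

View pics/s10.png

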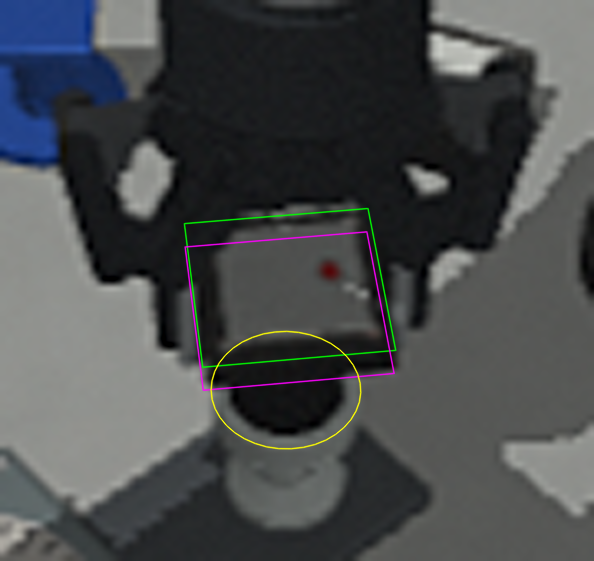

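View pics/t10.png

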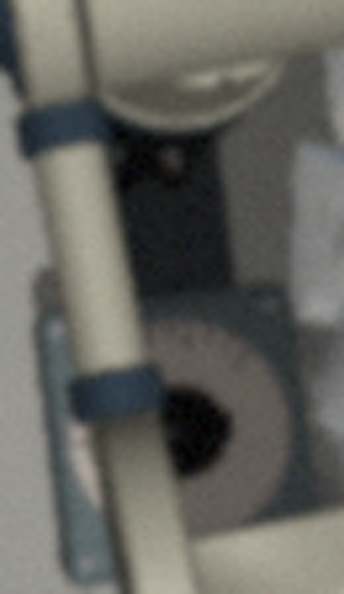

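View pics/sfull.png

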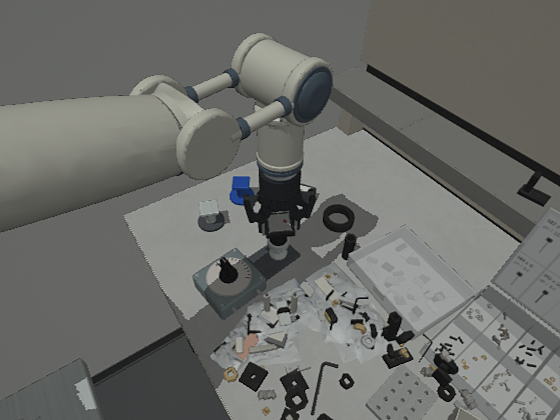

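```bash
python3 - <<'E'
from h import *
s=snap("scene"); crop(s,185,240,295,320,7,"pics/k11.png")
E
```

```text
(no output)
```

View pics/k11.png

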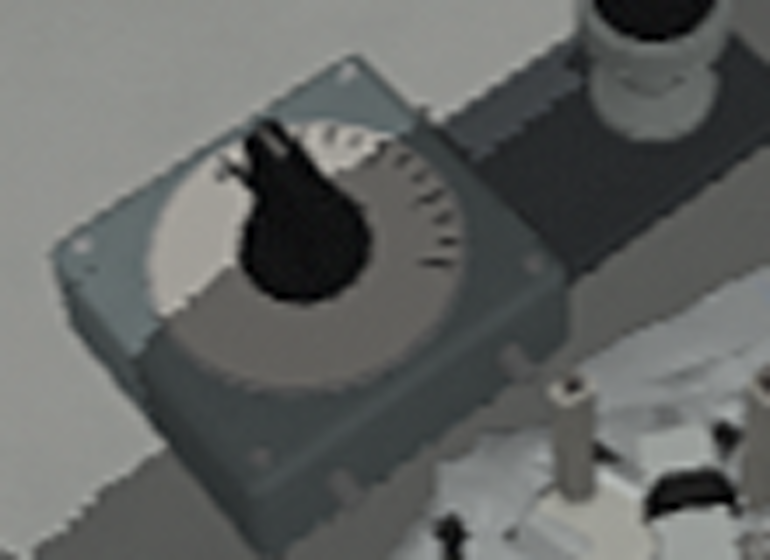

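The pointer sits on the zero tick at (230,165). The plate overlay agrees within about 1 px. I'll trim the height slightly and settle.

>>> {"fn": "step_arm", "kwargs": {"rows": [{"x": 0,"y": -0.0005,"z": 0.002,"rx": 0,"ry": 0,"rz": 0,"gripper": 50},{"x": 0,"y": 0,"z": 0,"rx": 0,"ry": 0,"rz": 0,"gripper": 50},{"x": 0,"y": 0,"z": 0,"rx": 0,"ry": 0,"rz": 0,"gripper": 50},{"x": 0,"y": 0,"z": 0,"rx": 0,"ry": 0,"rz": 0,"gripper": 50},{"x": 0,"y": 0,"z": 0,"rx": 0,"ry": 0,"rz": 0,"gripper": 50},{"x": 0,"y": 0,"z": 0,"rx": 0,"ry": 0,"rz": 0,"gripper": 50},{"x": 0,"y": 0,"z": 0,"rx": 0,"ry": 0,"rz": 0,"gripper": 50},{"x": 0,"y": 0,"z": 0,"rx": 0,"ry": 0,"rz": 0,"gripper": 50}]}}

```text
time_s: 16.0
position: [0.5764, 0.1484, 0.0793]
tcp_rot: [0.853, 0.523, -0.0, -0.0]
contact_force: [-0.6, -0.3, -1.5]
grip_width: 0.671
```

```bash
python3 go.py .5767 .1487 .0797 63; python3 - <<'E'
from h import *
print(abs(r.read_state()["qvel"]).max())
r.finish_job()
E
```

```text
t 16.0 pos [0.5764 0.1484 0.0793] F [-0.56 -0.31 -1.5 ] M [-0.02   0.03  -0.035] g 0.671 q [0.19 0.1  1.49 0.   1.55 0.67]
shift in tool mm [ 0.4  0.2 -0.4] then turn deg [-0.    0.    0.01]
0.0021026932297769853
the job is handed in; nothing more can be done
```

I handed the job in at about 16 s, with the plate still held over the probe and the pointer at zero.

1. **Knob:** I turned it anticlockwise by about 46° until the torque jumped to 0.5 N m at the hard stop, then released it. Pictures afterwards, including one with the plate already over the probe, show the pointer on the zero tick.
2. **Plate:** I then gripped it across two sides at 57 mm and lifted it off its stand. The last reading was level and still, with the tool within 0.5 mm of my measured probe centre.
3. **Height:** The plate's middle works out to about 43 mm above the probe face and its underside about 37 mm. This comes from the arm's position and the known resting height, not from a direct measurement. I split the difference because "about 4 cm" could mean either.
4. **Contact:** The force on the tool was about the plate's weight alone, so nothing was touching. The plate stayed above the probe face all the way. The tape roll, box, post holder and blue stand were never approached, and the overview picture shows nothing visibly disturbed.

One small disagreement: in the scene view the plate outline sat about 1 px (1–2 mm) to the right of where I expected it. That is within the 2 mm camera calibration, so I did not correct for it. The arm hid the plate in the top view, so I couldn't check its centring there.

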